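Send a filled cone down the serving rail

TASK

Pick up the roller hanger with the filled cone by the black tab on its top, hook it over the open upper end of the sloped rail (uphill of the spring gate) and lower it gently until its rollers rest on the rail; its height has to be felt. Keep hold of it and push it gently downhill along the rail, through the spring gate until the gate has snapped shut behind it, then let go so that it runs by itself to the rubber stop, and see that it gets there. Do not bump the stand, and leave the sauce bottle, shaker and bowl where they are.

Things in the scene. Friction and masses are not known exactly. Their poses are not given: they have to be found in the camera images.
- hanger: Loose C-shaped steel roller hanger, 0.34 kg (x 0.8 to 1.25), 219 mm tall, standing upright on its cup. Origin: underside of the cup, straight below the rollers; z up. A spine plate at x = -54 mm joins the roof (underside at 170 mm, top at 174 mm) to the cup, so the hook's mouth is open to +x: the rail enters from there. Housing 84 mm long in y.
- tab (a point): Middle of the black grip tab on the hanger's roof, 200 mm above its origin, axes as the hanger's. Tab: 12 mm thick in x, 34 mm long in y, 174 to 219 mm above the origin.
- runner (a point): Point midway between the hanger's two pale rollers (half hidden in the housing), level with the underside of their treads, 142 mm above its origin; on the rail's top edge when seated. Axles along x at y = -24 and +24 mm, 152 mm up; treads 20 mm across, 12 mm wide, between flanges 30 mm across. Housing cheeks out to x = -16 and +16 mm, lower edge 144 mm up.
- cup (a point): Centre of the rim of the hanger's alloy cup, 50 mm above its origin and 6 mm to +x. Cup 72 mm wide; it holds a cone of fries that rise to 75 mm above the origin. The free gap of the hook lies above, up to the roller flanges at 137 mm.
- stand: Fixed navy stand. Origin on the table below the rail, at the gate; z up; y runs level along the rail, downhill; x square to it, away from the robot. Rail: steel strip on edge, 6 mm thick, 25 mm high, in the plane x = 0, y -183 to +268 mm, falling 7 degrees to +y. Top edge at height 215 mm - 0.1228 y + h; h, -12 to +12 mm, differs each time, unmeasured: feel it. The rail sinks 1 mm per 6 N.
- load_foot (a point): Point on the table (z = 0) straight below the loading place of the rail, y = -80 mm of the stand, uphill of the gate. The rail's posts, 24 mm thick, stand under it at y = -175 and y = +262 mm of the stand; the base plate is 90 mm wide, 500 mm long and 10 mm high.
- stop_foot (a point): Point on the table (z = 0) straight below where the runner is when the hanger rests against the stop, y = 190 mm of the stand. The black rubber stop, 60 mm wide, stands across the rail's low end, its face at about y = 233 mm.
- gate (a joint): Angle of the spring gate: 0 = shut, its 7 mm arm across the rail at y = 0 of the stand, 12 mm above the top edge, from the pivot at x = +34 to x = +1 mm. Pushed by the housing (2 to 6 N) it swings downhill to about 1 rad, drags along the housing's side, and springs back to 0 once the runner is past about y = +70 mm. A hanger let go sooner sticks in it; beyond, it rolls freely.
- sauce: Cream sauce bottle, 54 mm wide, 165 mm high, origin at the centre of its underside. Bystander.
- shaker: Steel salt shaker, 48 mm wide, 92 mm high, origin at the centre of its underside. Bystander.
- sauce_bowl: White bowl, 90 mm wide, 45 mm high, origin at the centre of its underside. Bystander.
Mind the look-alikes: they are no part of the job. Of the things that look like the hanger, the largest one is meant.

How it is judged:
On the way, in this order (a step that is already met when the one before it is completed fails the run):
1. the hanger, held in the gripper, rests with its rollers on the rail uphill of the gate (x of runner in the frame of stand between -0.006 and 0.006 m and y of runner in the frame of stand between -0.14 and -0.05 m and z of runner in the frame of stand above 0.19 m and contact force between hanger and stand above 0.4 N and contact force between the fingers and hanger above 0.5 N and value of joint gate below 0.05 rad), for 0.2 s.
2. the hanger pushes the gate open (value of joint gate above 0.45 rad and contact force between hanger and stand above 0.4 N and y of runner in the frame of stand between -0.045 and 0.075 m), for 0.05 s.
3. the gate has shut behind the hanger, which is let go short of the stop (value of joint gate below 0.2 rad and y of runner in the frame of stand between 0.05 and 0.17 m and contact force between the fingers and hanger below 0.05 N), for 0.04 s.
At the end, for the whole second after the job is handed in: The hanger rests still (under 20 mm/s) against the rubber stop (runner within 10 mm of y = 190 mm along the stand and 8 mm of the rail's centreline), rollers on the rail, upright within 0.25 rad, let go, and the gate is shut behind it (y of runner in the frame of stand between 0.18 and 0.2 m and x of runner in the frame of stand between -0.008 and 0.008 m and z of runner in the frame of stand above 0.17 m and angle between hanger's own z axis and vertical below 0.25 rad and linear speed of hanger below 0.02 m/s and contact force between hanger and stand above 1 N and contact force between the fingers and hanger below 0.05 N and value of joint gate below 0.2 rad); the robot touches nothing.
It fails at once if the hanger is pressed against the rail, gate or stand with more than 20 N while the robot holds it (contact force between hanger and stand above 20 N and contact force between the fingers and hanger above 0.5 N).
It fails at once if the robot itself presses the stand with more than 10 N (contact force between any of the fingers, the arm and stand above 10 N).
It fails at once if a bystander is shifted by more than 30 mm (distance of any of sauce, shaker, sauce_bowl from where it was at the start of the episode above 0.03 m).
It also fails if it takes over 72 s, if anything falls off the work surface, if the arm or the gripper's body presses on something with over 40 N, if the wrist force passes 120 N, or if a joint passes its speed limit or range.

ROBOT

A 6-joint arm with a two-finger parallel gripper is mounted at the origin on the work surface. World frame = base frame: x ahead of the robot, y to its left, z up, the work surface at z = 0. Lengths are in m, angles in rad, forces in N, time in s.
With the tool pointing down it reaches from about 0.3 to 0.875 m from the base axis. Payload 6.4 kg.
Tool frame: the origin (TCP) lies between the finger pads; the fingertips stand 25 mm ahead of it and the grasp point (between the pads) lies 6 mm ahead of it; z points along the fingers, y is the line along which they close (so a half turn about z gives the same grasp; the last joint's range is limited). The gripper opens to 85 mm and grips with 20 to 120 N. Pads are 22 mm wide; open, the fingers measure 114 mm over their backs; the gripper's body (76 mm by 85 mm) begins 54 mm behind the grasp point. The pads swing forward as they close: fully open they stand 13 mm farther back than shut.
Start: joints at [0.977, 0.181, 1.607, -0, 1.354, -0.206], TCP at [0.217, 0.532, 0.256] pointing down, gripper open.
Joint ranges: [-2.99, 2.99], [-0.89, 2.07], [0.3, 2.58], [-1.14, 4.28], [0, 2.63], [-3.12, 3.12]. Speed limits (rad/s): [2.57, 2.57, 3.01, 3.14, 3.14, 3.14].

INTERFACE

Orientations are given as a unit quaternion [w, x, y, z].
In Python, from plant import move_to, move_straight, goto_joints, let_go, close, hold, ik, capture, camera_model, Unreachable, sign_off, read_clock, read_qpos, read_qd, read_effort, read_position, read_ee_rot, read_wrist_force, read_ft_torque, read_finger_gap, read_grasp_force gives the robot as it stands. Calls block until the motion is done:
- move_to(position, orientation): joint-space move of the TCP to a pose.
- move_straight(position, frame=None, max_speed=0.15): straight line of the TCP; frame=None keeps the orientation; max_speed is the mean speed in m/s.
- goto_joints(angles): joint-space move.
- let_go() and close(): open the fingers fully, or close them until they stop; the grip force is fixed at half the most.
- hold(seconds).
- ik(position, orientation): joint angles nearest the present ones, or None.
- capture(name): name is "side" or "top"; returns the picture (420x560x3 uint8, red, green, blue); there is no depth.
- camera_model(name): a dict with "fx", "fy", "cx", "cy" (pixels), "distortion" ([k1, k2, p1, p2, k3] as OpenCV has them; the pictures are not rectified), "eye" and "attitude" of the camera in the world. Camera axes: x right, y up, looking along -z (the intrinsics and any distortion apply to the point x, -y, -z); pixel columns grow to the right and rows downward; lengths in m; the calibration is good to about 2 mm. A picture is of the moment at which its call begins. camera_model takes no time and is no camera call.
A pose or a line that the arm cannot do raises Unreachable and nothing moves.
- sign_off(): hands the job in; it is judged then, once.
Readings, each from a call of its own:
- read_clock(): time.
- read_qpos(): joint angles.
- read_qd(): joint speeds.
- read_effort(): joint torques, N m.
- read_position(): TCP position.
- read_ee_rot(): TCP orientation.
- read_wrist_force(): force on the tool from outside, world axes, zero at the start.
- read_ft_torque(): the same for the moment, N m.
- read_finger_gap(): opening from 0.0 (shut) to 1.0 (fully open).
- read_grasp_force(): force on a finger pad.
Only numpy, scipy, OpenCV 4.12 (cv2) and the standard library are available. Lean on these libraries where they do the work, as an engineer would, in place of code of your own. Each camera call takes 0.05 s, during which the arm holds its last target. There are 200 camera calls.

## Working session

There is one attempt and no reset: what is moved stays moved. The work goes in short steps, each a Python script; the robot and the scene stay as the last script left them, time stands still between calls to the robot, and variables do not carry over. Pictures are saved under pics/ and viewed, at most 10 in all, crops included, and the job is handed in when it is done.

```bash
ls; mkdir -p pics; python3 - <<'E'
from plant import *
import cv2,json
for n in("side","top"):
    im=capture(n); cv2.imwrite(f"pics/{n}0.png",im[:,:,::-1]); print(n,camera_model(n))
print(read_clock(),read_position(),read_ee_rot(),read_wrist_force())
E
```

```text
pics
side {'fx': 427.20613153237696, 'fy': 427.20613153237696, 'cx': 275.96821921086564, 'cy': 211.0454149135849, 'distortion': array([-0.04709578,  0.        ,  0.        ,  0.        ,  0.        ]), 'eye': array([ 0.24627677, -0.87672522,  1.07420624]), 'attitude': array([ 0.9137293 ,  0.36595898, -0.06880013, -0.16260179])}
top {'fx': 427.0577819498846, 'fy': 427.0577819498846, 'cx': 276.69426107158307, 'cy': 208.79159244015278, 'distortion': array([-0.07653605,  0.        ,  0.        ,  0.        ,  0.        ]), 'eye': array([ 0.47536707, -0.07614434,  1.24922288]), 'attitude': array([-0.70187645, -0.02981574,  0.01659822,  0.71148083])}
0.1 [0.21715643 0.53193155 0.25546624] [-3.05911925e-04  1.92673740e-01  9.81262555e-01 -7.31303232e-04] [ 0.9925753  -0.7825663   0.49030332]
```

View pics/side0.png

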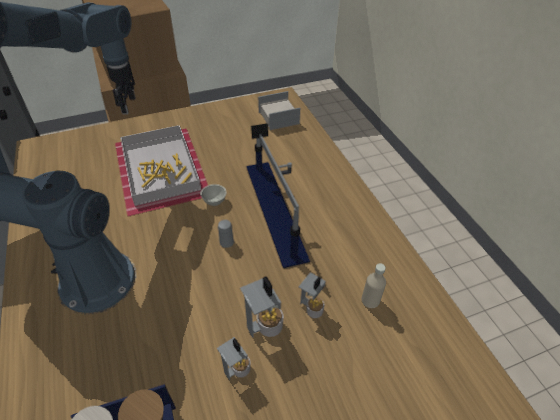

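View pics/top0.png

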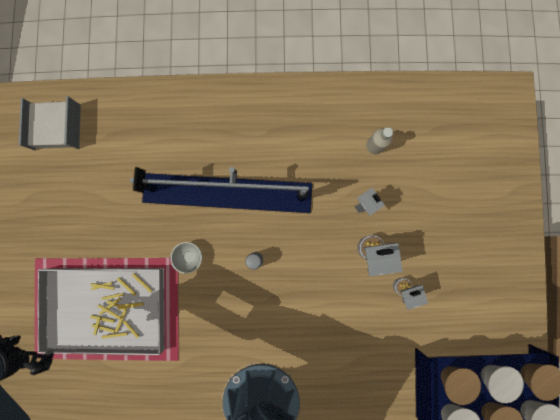

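The side view shows the large hanger with its tab near (267,287) and cup near (268,318). The rail runs from about (260,140) to (297,212). In the top view the tab is near (385,252), the rail runs from (145,182) to (308,190), and the gate is at (233,175).

Next I'll zoom in on both.

```bash
python3 - <<'E'
import cv2,numpy as np
s=cv2.imread("pics/side0.png");t=cv2.imread("pics/top0.png")
def crop(im,x,y,w,h,k): return cv2.resize(im[y:y+h,x:x+w],None,fx=k,fy=k,interpolation=cv2.INTER_CUBIC)
a=crop(t,125,155,200,70,4); b=crop(t,340,215,100,100,4);c=crop(s,210,250,100,100,4)
cv2.imwrite("pics/c1.png",np.vstack([a[:190],np.zeros((10,800,3),np.uint8),np.hstack([b,c])]))
d=crop(s,235,110,100,165,3.6); cv2.imwrite("pics/c2.png",d)
E
```

```text
(no output)
```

View pics/c1.png

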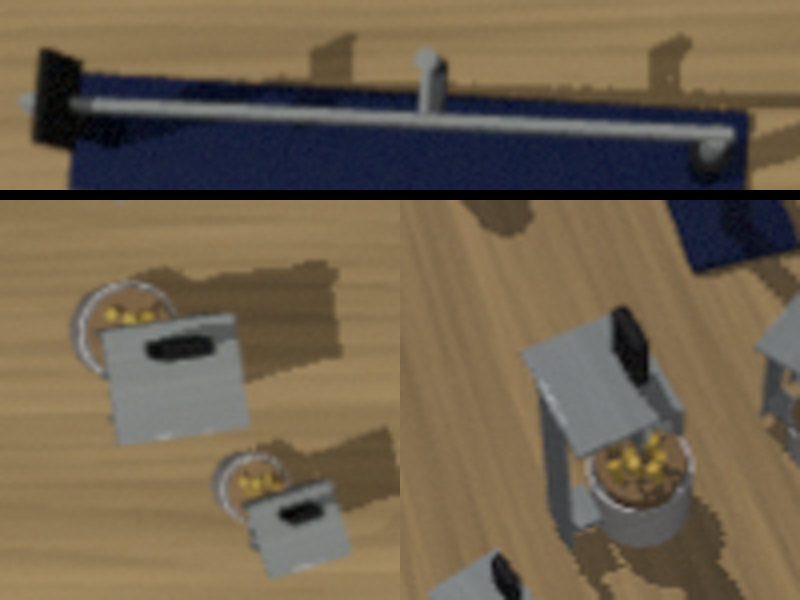

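View pics/c2.png

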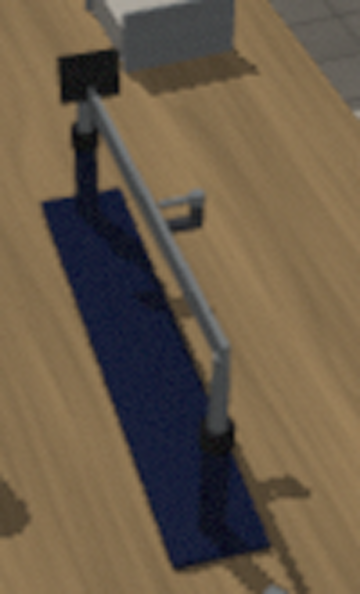

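The crops show the tab at about top (384.5,251.5) and side (267.5,336/4+…). The rail's top strip is clean grey over the navy plate, with its uphill end at about top (308,188) and side (296.5,206.5). The hook's mouth faces away from the robot.

Now I'll measure by masks and rays.

```bash
cat > h.py <<'E'
import cv2,numpy as np
from plant import *
from scipy.spatial.transform import Rotation as R
def cam(n):
    c=camera_model(n);q=c['attitude']
    K=np.array([[c['fx'],0,c['cx']],[0,c['fy'],c['cy']],[0,0,1.]])
    return K,np.array(c['distortion']),np.array(c['eye']),R.from_quat([q[1],q[2],q[3],q[0]])
def rays(n,px):
    K,d,e,r=cam(n);u=cv2.undistortPoints(np.float64(px).reshape(-1,1,2),K,d)[:,0]
    v=r.apply(np.c_[u[:,0],-u[:,1],-np.ones(len(u))]);return e,v/np.linalg.norm(v,axis=1)[:,None]
def plane(n,px,z):
    e,v=rays(n,px);return e+v*((z-e[2])/v[:,2])[:,None]
def tri(p_top,p_side):
    (e1,v1),(e2,v2)=rays('top',[p_top]),rays('side',[p_side]);A=np.c_[v1[0],-v2[0]]
    s=np.linalg.lstsq(A,e2-e1,rcond=None)[0];a=e1+s[0]*v1[0];b=e2+s[1]*v2[0]
    return (a+b)/2,np.linalg.norm(a-b)
def proj(n,P):
    K,d,e,r=cam(n);p=r.inv().apply(np.atleast_2d(P)-e)*[1,-1,-1]
    return cv2.projectPoints(p.reshape(-1,1,3),np.zeros(3),np.zeros(3),K,d)[0][:,0]
def blob(m,x0,y0,x1,y1):
    k=np.zeros(m.shape,np.uint8);k[y0:y1,x0:x1]=m[y0:y1,x0:x1]
    n,l,s,c=cv2.connectedComponentsWithStats(k);i=1+np.argmax(s[1:,4])
    return c[i],s[i,4],(l==i)
E
python3 - <<'E'
from h import *
t=cv2.imread("pics/top0.png");s=cv2.imread("pics/side0.png")
ht,hs=[cv2.cvtColor(i,cv2.COLOR_BGR2HSV).astype(int) for i in(t,s)]
np.set_printoptions(precision=4,suppress=True)
# tab
bt=blob((t.max(2)<62).astype(np.uint8),372,244,398,260);bs=blob((s.max(2)<62).astype(np.uint8),258,272,276,302)
P,g=tri(bt[0],bs[0]);print('tab',bt[:2],bs[:2],P,g)
# roof: low-sat grey near hanger
m=((ht[:,:,1]<45)&(ht[:,:,2]>75)).astype(np.uint8)|bt[2]
r=blob(m.astype(np.uint8),364,240,406,282)
c=plane('top',cv2.boxPoints(cv2.minAreaRect(np.argwhere(r[2])[:,::-1].astype(np.float32))),.174);print('roof',r[:2],c,np.linalg.norm(np.diff(c,axis=0),axis=1))
q=plane('top',np.argwhere(bt[2])[:,::-1],.197);w,v=np.linalg.eigh(np.cov(q[:,:2].T));print('tab axis',v[:,1],np.sqrt(w*12))
# rail top view
pts=[]
for u in range(150,306):
    if 226<=u<=240: continue
    y0=181+(u-145)*7/162
    rr=np.arange(int(y0)-5,int(y0)+8);rr=rr[(ht[rr,u,1]<60)&(ht[rr,u,2]>95)]
    if len(rr)in(2,3,4): pts.append((u,rr.mean()))
pts=np.array(pts);f=np.polyfit(pts[:,0],pts[:,1],1);f=np.polyfit(*pts[abs(pts[:,1]-np.polyval(f,pts[:,0]))<.8].T,1)
print('rail n',len(pts),f,(pts[:,1]-np.polyval(f,pts[:,0])).std())
row=lambda u:np.polyval(f,u)
print('end cols',ht[187:190,300:314,1].tolist(),ht[187:190,300:314,2].tolist())
print('side end V',s[200:214,290:302].mean(2).astype(int))
L=plane('top',[(u,row(u)) for u in(155,230,300)],.22);print(L)
# navy base
nv=((ht[:,:,0]>105)&(ht[:,:,0]<130)&(ht[:,:,1]>120)).astype(np.uint8);k=np.zeros_like(nv);k[165:220,125:325]=nv[165:220,125:325]
h=cv2.convexHull(np.argwhere(cv2.morphologyEx(k,cv2.MORPH_OPEN,np.ones((3,3))))[:,::-1].astype(np.int32))
print('base',plane('top',cv2.boxPoints(cv2.minAreaRect(h)),.01))
print('shaker,bowl',plane('top',[(253,261)],.09),plane('top',[(186,257)],.04))
# end triangulation guess
print('end',tri((308.5,row(308.5)),(296.7,206.7)),'gatepivot',plane('top',[(231.5,169)],.23),'gatearm',plane('top',[(232.8,183)],.23))
E
```

```text
tab (array([384.7654, 251.5062]), np.int32(81)) (array([267.1797, 286.3047]), np.int32(128)) [ 0.4356 -0.3214  0.1951] 0.00019784330812949843
roof (array([383.1892, 259.18  ]), np.int32(978)) [[ 0.4473 -0.2707  0.174 ]
 [ 0.4585 -0.36    0.174 ]
 [ 0.3848 -0.3687  0.174 ]
 [ 0.3738 -0.2796  0.174 ]] [0.09   0.0742 0.0898]
tab axis [-0.0945  0.9955] [0.0126 0.0378]
rail n 136 [  0.0453 173.9104] 0.2616103292354451
end cols [[8, 10, 8, 8, 8, 8, 8, 9, 41, 136, 182, 106, 87, 111], [8, 8, 8, 6, 6, 6, 6, 6, 18, 110, 162, 96, 97, 106], [7, 7, 5, 9, 5, 9, 7, 5, 24, 130, 191, 85, 94, 108]] [[125, 126, 124, 128, 127, 126, 123, 118, 81, 58, 56, 53, 73, 106], [135, 134, 136, 136, 136, 137, 135, 132, 84, 58, 55, 53, 89, 128], [103, 106, 108, 114, 113, 114, 110, 104, 74, 55, 52, 48, 92, 116]]
side end V [[ 85  66  70  94 115 114 106 102 110 109 110 108]
 [ 98  74  69  76 104 118 109 103 105 110 109 106]
 [106  83  68  66  94 116 115 105 103 108 109 110]
 [113  98  73  68  77 105 117 110 102 104 110 108]
 [111 108  85  68  70  93 116 116 107 102 106 110]
 [113 112  97  73  68  78 107 117 107 100 106 109]
 [113 111 106  86  67  68  89 100  93  97 102 105]
 [115 111 110  99  83  75  71  74  80  93 100 104]
 [115 113 110 107 109  89  68  74  82  96 100 102]
 [107 113 112 109 106  94  76  72  84  97 100  99]
 [ 88 108 113 102  86  80  77  73  82 100 105  99]
 [ 67  96 113 104  79  63  68  72  82  99 105 101]
 [ 62  88 108 103  79  67  68  68  81  98 106 104]
 [ 59  70  97 101  77  67  71  69  81  98 105 106]]
[[ 0.616   0.2407  0.22  ]
 [ 0.6044  0.0555  0.22  ]
 [ 0.594  -0.1145  0.22  ]]
base [[ 0.5847  0.3403  0.01  ]
 [ 0.6686  0.3358  0.01  ]
 [ 0.6296 -0.1537  0.01  ]
 [ 0.5473 -0.1471  0.01  ]]
shaker,bowl [[0.4111 0.011  0.09  ]] [[0.4214 0.2055 0.04  ]]
end (array([ 0.5895, -0.1336,  0.2387]), np.float64(0.002471919831470761)) gatepivot [[0.6404 0.0504 0.23  ]] gatearm [[0.6063 0.0474 0.23  ]]
```

Everything checks out: tab at z = 0.195 with a 0.2 mm ray gap, stand yaw about -0.078 from both rail and plate, and a gate-to-end distance of 182 mm against 183 mm given. The rail measures h ≈ 0 to +1 mm. Now grasping.

```bash
cat >> h.py <<'E'
def quat(M): x,y,z,w=M.as_quat();return [w,x,y,z]
def grasp_rot(yaw): # tool z down, tool y along hanger -x or +x
    c,s=np.cos(yaw),np.sin(yaw);X=np.array([c,s,0]);Y=np.array([-s,c,0]);Z=np.array([0,0,1.])
    return [R.from_matrix(np.c_[k*Y,k*X,-Z]) for k in(1,-1)]
E
python3 - <<'E'
from h import *
np.set_printoptions(precision=4,suppress=True)
x,y=.4356,-.3214
o=[]
for M in grasp_rot(.12):
    j=ik([x,y,.33],quat(M)); o.append((9 if j is None else abs(j[5]),M,j)); print(j)
M=min(o,key=lambda k:k[0])[1]
move_to([.40,.08,.38],quat(M)); move_to([x,y,.34],quat(M))
print(read_clock(),read_position())
move_straight([x,y,.208],max_speed=.12)
print(read_clock(),read_position(),read_wrist_force())
close(); hold(.2)
print(read_clock(),read_finger_gap(),read_grasp_force(),read_wrist_force(),read_ft_torque(),read_position())
for n in("side","top"): cv2.imwrite(f"pics/{n}1.png",capture(n)[:,:,::-1])
E
python3 -c "
import cv2,numpy as np
s=cv2.imread('pics/side1.png')[240:360,190:330];t=cv2.imread('pics/top1.png')[200:320,310:450]
cv2.imwrite('pics/g1.png',cv2.resize(np.vstack([s,t]),None,fx=2.4,fy=2.4,interpolation=2))"
```

```text
[-0.855   0.0515  1.6009 -0.      1.4893 -0.975 ]
[-0.855   0.0515  1.6009 -0.      1.4893  2.1666]
3.425 [ 0.4361 -0.3204  0.3403]
4.675 [ 0.436  -0.3218  0.2089] [ 0.2474  0.7237 -0.5418]
5.5417 0.13526443255334192 58.958675265312195 [ 1.3759 -0.4593  0.6796] [-0.1104 -0.1435  0.048 ] [ 0.4357 -0.3215  0.2081]
```

View pics/g1.png

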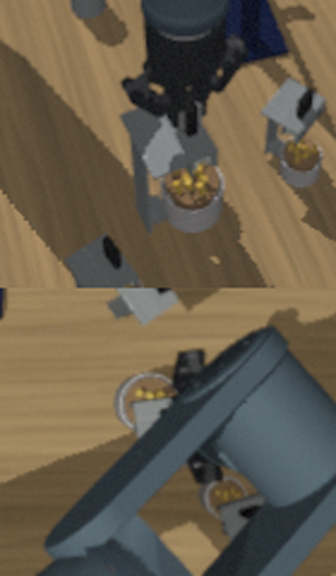

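The tab sits between the pads (gap 11.5 mm against 12 mm), and the hanger is still upright at top (≈383,260). Next I'll lift it, tilt 7° to match the rail, and bring it in front of the rail.

```bash
cat >> h.py <<'E'
PSI=-.078; YS=np.array([-np.sin(PSI),np.cos(PSI),0]); XS=np.array([np.cos(PSI),np.sin(PSI),0])
E0=plane('top',[(308.0,.0453*308+173.91)],.2385)[0]*[1,1,0]
O=E0+.183*YS+.0006*XS
RH=R.from_euler('z',PSI)*R.from_euler('x',-np.arctan(.1228))
RT=RH*R.from_matrix(np.array([[0,1,0],[1,0,0],[0,0,-1.]]))
QT=quat(RT); OFF=RH.apply([0,0,.0661])
def tcp(sx,sy,dz): # runner at stand (sx,sy), dz above nominal rail top (h=0)
    p=O+sx*XS+sy*YS; p[2]=.215-.1228*sy+dz; return p+OFF
def stand(p): # TCP -> runner in stand coords and dz
    d=np.array(p)-OFF-O; sy=d@YS; return np.array([d@XS,sy,d[2]-.215+.1228*sy])
E
python3 - <<'E'
from h import *
np.set_printoptions(precision=4,suppress=True)
print('O',O,'E',E0)
p=np.array(read_position()); f0=np.array(read_wrist_force())
move_straight([p[0],p[1],.41],max_speed=.12); hold(.15)
print(read_clock(),read_wrist_force(),read_finger_gap())
a=tcp(-.09,-.095,.13); b=tcp(-.09,-.095,.022)
print(a,b,tcp(0,-.095,.022))
move_straight(a,frame=QT,max_speed=.2)
move_straight(b,max_speed=.12); hold(.2)
print(read_clock(),read_position(),read_wrist_force(),read_ft_torque(),stand(read_position()))
for n in("side","top"): cv2.imwrite(f"pics/{n}2.png",capture(n)[:,:,::-1])
s=cv2.imread('pics/side2.png')[110:290,180:340];t=cv2.imread('pics/top2.png')[130:310,180:340]
cv2.imwrite('pics/g2.png',cv2.resize(np.hstack([s,t]),None,fx=2.5,fy=2.5,interpolation=2))
E
```

```text
O [0.6056 0.0496 0.    ] E [ 0.5908 -0.1328  0.    ]
7.625 [ 0.0895  0.0821 -2.9021] 0.13391850731086588
[ 0.5091 -0.03    0.4223] [ 0.5091 -0.03    0.3143] [ 0.5988 -0.037   0.3143]
10.525 [ 0.5095 -0.0301  0.3151] [-0.5848 -0.3815 -3.2269] [ 0.1357  0.0171 -0.0114] [-0.0896 -0.0951  0.0228]
```

View pics/g2.png

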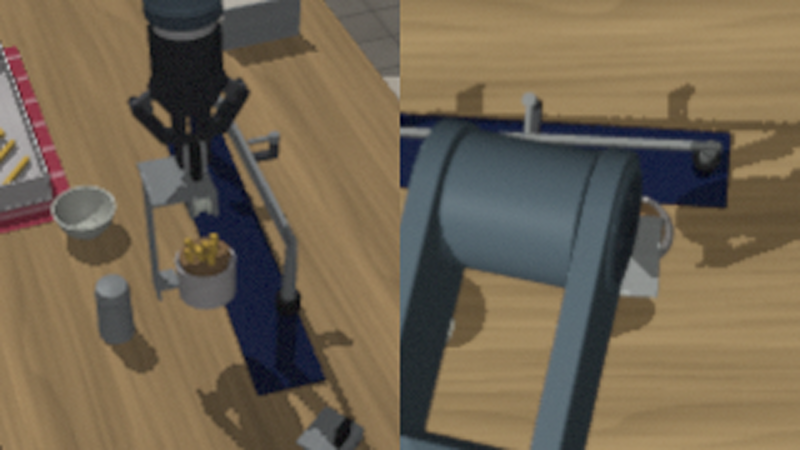

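The side view shows the hook level with the rail, mouth towards it, and clear of the shaker (side crop 115,310). Next I'll slide it in and feel for the rail.

```bash
cat >> h.py <<'E'
def force(n=8,dt=.02):
    a=[]
    for _ in range(n): hold(dt);a.append(read_wrist_force())
    return np.mean(a,0)
E
python3 - <<'E'
from h import *
np.set_printoptions(precision=4,suppress=True)
F0=force();print('F0',F0)
for sx in(-.06,-.03,0):
    move_straight(tcp(sx,-.095,.022),max_speed=.1); F=force(4); print(sx,F-F0)
    if np.linalg.norm(F-F0)>2.5: print('STOP');raise SystemExit
F0=force(); print(read_clock(),'F0',F0)
np.save('F0.npy',F0)
dz=.022
while dz>-.02:
    dz-=.002 if dz>.012 else .001
    move_straight(tcp(0,-.095,dz),max_speed=.03); F=force(4)-F0
    print(round(dz,4),F,stand(read_position())[2],round(read_clock(),2))
    if F[2]>1.5: break
print(stand(read_position()),read_ft_torque())
E
```

```text
F0 [ 0.025   0.0344 -3.3492]
-0.06 [-0.2013  0.0212 -0.0388]
-0.03 [-0.089   0.4651  0.1788]
0 [-0.2745 -0.4619 -0.1187]
12.4417 F0 [-0.085   0.3074 -3.1631]
0.02 [-0.0119 -0.4935  0.3567] 0.019948760212368813 12.76
0.018 [-0.1125 -0.4408  0.1145] 0.01789692339507696 13.07
0.016 [ 0.1971 -0.1589  0.1006] 0.01590296943496105 13.39
0.014 [ 0.0236 -0.2056 -0.1493] 0.013919661865842049 13.71
0.012 [ 0.2156 -0.0095 -0.4221] 0.01190913488800824 14.03
0.011 [ 0.2737  0.385  -0.3212] 0.010996671036115686 14.34
0.01 [ 0.2892  0.116  -0.1222] 0.009972334877440347 14.66
0.009 [-0.1845 -0.1575 -0.1762] 0.008975159834210726 14.97
0.008 [-0.2154 -0.4003 -0.0779] 0.007922990544329638 15.29
0.007 [ 0.3106 -0.2481 -0.0315] 0.006957874790254441 15.61
0.006 [ 0.4264 -0.2257 -0.3898] 0.0059201510534310844 15.93
0.005 [0.3362 0.018  0.1699] 0.0049499534691804774 16.24
0.004 [-0.2411  0.276   1.5644] 0.0043109208350422 16.56
[ 0.0001 -0.095   0.0043] [ 0.1081 -0.0303  0.0435]
```

I felt contact at dz of about +4.5 mm. That could be the treads with h = 4.5, or a flange rim sitting 5 mm high. A sideways probe will tell which.

```bash
python3 - <<'E'
from h import *
np.set_printoptions(precision=3,suppress=True)
F0=np.load('F0.npy')
for sg in(1,-1):
    for k in range(1,7):
        sx=sg*k*.001
        move_straight(tcp(sx,-.095,.004),max_speed=.03); F=force(4)-F0
        print(sx,F,F@XS,round(read_clock(),2))
        if abs(F@XS)>2.5 or F[2]<-.0 or F[2]>6: break
    move_straight(tcp(0,-.095,.004),max_speed=.04)
print(force()-F0,stand(read_position()),read_ft_torque())
cv2.imwrite("pics/side3.png",capture("side")[:,:,::-1])
s=cv2.imread('pics/side3.png')[110:260,200:340]
cv2.imwrite('pics/g3.png',cv2.resize(s,None,fx=4,fy=4,interpolation=2))
E
```

```text
0.001 [-0.799 -0.199  2.659] -0.7806273191886876 16.88
0.002 [-1.381  0.074  2.927] -1.3823198006796193 17.19
0.003 [-5.091  0.77   4.33 ] -5.135175538339288 17.51
-0.001 [ 1.635 -0.187  2.087] 1.645051552470579 18.07
-0.002 [ 1.011 -0.081  2.973] 1.01428644489162 18.39
-0.003 [ 1.689 -0.436  2.3  ] 1.718371807324044 18.71
-0.004 [ 2.154 -0.274  3.443] 2.169051598139158 19.02
-0.005 [ 5.208 -0.539  2.236] 5.233757630397021 19.34
[-1.185  0.302  4.279] [-0.    -0.095  0.004] [ 0.176  0.333 -0.035]
```

View pics/g3.png

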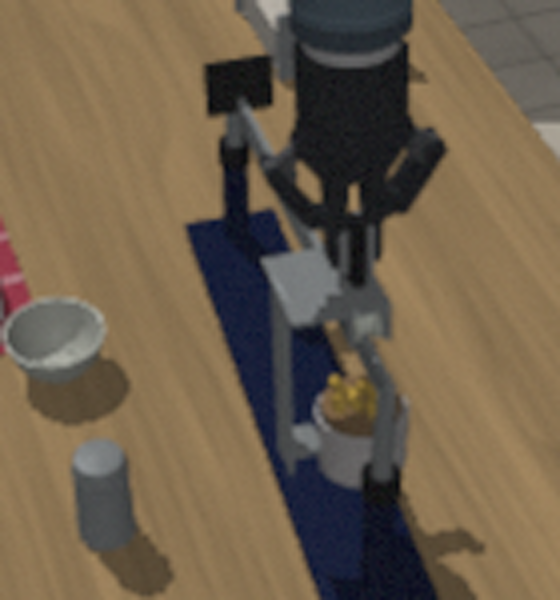

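The walls are at +2.5 and -4.5 mm, about 7 mm of play including the rail's give, and the rail stayed loaded. So the rail lies between the flanges, centred near x = -1 mm with h ≈ 4.5 mm. The picture shows the rollers on the rail at crop (370,325), with the gate shut ahead. Now I'll push downhill with force feedback.

```bash
python3 - <<'E'
from h import *
np.set_printoptions(precision=2,suppress=True)
F0=np.load('F0.npy'); dz,sx=.004,-.001
sy=-.095
while sy<.0945:
    sy=min(sy+.01,.095)
    move_straight(tcp(sx,sy,dz),max_speed=.04); F=force(3,.015)-F0; fx=F@XS
    print(round(sy,3),round(dz*1e3,2),round(sx*1e3,2),'x',round(fx,2),'y',round(F@YS,2),'z',round(F[2],2),round(read_clock(),2))
    if np.linalg.norm(F)>13: print('STOP');break
    dz+=np.clip((3-F[2])/6e3*.6*-1*-1*-1*-1 if False else (F[2]-3)/6e3*.6,-.0006,.0006)
    if abs(fx)>2: sx=np.clip(sx+np.sign(fx)*.0004,-.004,.002)
print(stand(read_position())*1e3,read_clock(),read_finger_gap())
cv2.imwrite("pics/side4.png",capture("side")[:,:,::-1]);cv2.imwrite("pics/top4.png",capture("top")[:,:,::-1])
s=cv2.imread('pics/side4.png')[100:240,200:340];t=cv2.imread('pics/top4.png')[120:260,120:330]
cv2.imwrite('pics/g4.png',cv2.resize(np.hstack([s,t]),None,fx=2.2,fy=2.2,interpolation=2))
E
```

```text
-0.085 4.0 -1.0 x 1.84 y 0.24 z 3.16 20.25
-0.075 4.02 -1.0 x 1.94 y 0.79 z 3.44 20.7
-0.065 4.06 -1.0 x 0.98 y 0.62 z 2.75 21.15
-0.055 4.04 -1.0 x 1.43 y 0.2 z 3.55 21.6
-0.045 4.09 -1.0 x 1.34 y 0.27 z 2.59 22.05
-0.035 4.05 -1.0 x 0.42 y -2.4 z 2.88 22.5
-0.025 4.04 -1.0 x -1.11 y -0.25 z 3.97 22.95
-0.015 4.13 -1.0 x -1.81 y 2.46 z 2.9 23.4
-0.005 4.12 -1.0 x -3.62 y 3.42 z 3.0 23.85
0.005 4.12 -1.4 x -3.55 y 3.08 z 2.89 24.3
0.015 4.11 -1.8 x -3.27 y 3.24 z 2.34 24.75
0.025 4.05 -2.2 x -3.95 y 3.41 z 2.88 25.2
0.035 4.04 -2.6 x -4.02 y 2.95 z 2.99 25.65
0.045 4.04 -3.0 x -3.94 y 3.63 z 3.61 26.1
0.055 4.1 -3.4 x -4.14 y 3.66 z 3.65 26.55
0.065 4.16 -3.8 x -1.22 y 0.7 z 2.3 27.0
0.075 4.09 -3.8 x -0.04 y 0.54 z 2.51 27.45
0.085 4.04 -3.8 x 1.63 y -0.1 z 2.23 27.9
0.095 3.97 -3.8 x 1.53 y 0.35 z 2.74 28.35
[-3.65 95.19  4.1 ] 28.35 0.13160706980648793
```

View pics/g4.png

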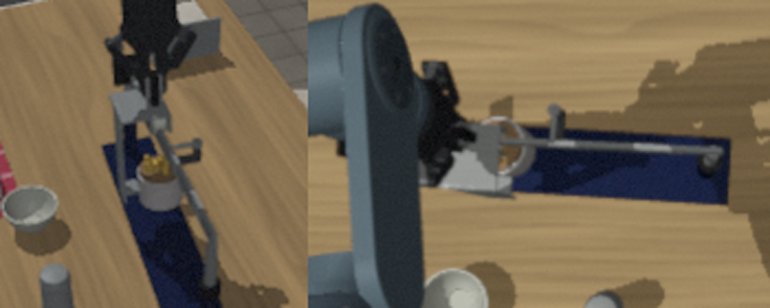

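The gate force dropped off at y ≈ 65 mm, and the picture shows the arm back across the rail at top crop (556,130). I'll relax the sideways load, release, and watch.

```bash
python3 - <<'E'
from h import *
np.set_printoptions(precision=2,suppress=True)
F0=np.load('F0.npy')
move_straight(tcp(-.002,.095,.004),max_speed=.03); print(force()-F0)
let_go(); print(read_clock(),read_finger_gap()); hold(1.2)
p=np.array(read_position()); move_straight(p+[0,0,.1],max_speed=.12)
move_straight(p+np.array([-.15,-.15,.1]),max_speed=.2); hold(.5)
print(read_clock(),read_wrist_force(),read_position())
s=capture("side");t=capture("top");hold(.3);t2=capture("top")
print('diff',np.abs(t.astype(int)-t2)[150:230,120:330].max())
cv2.imwrite("pics/side5.png",s[:,:,::-1]);cv2.imwrite("pics/top5.png",t[:,:,::-1])
s=cv2.imread('pics/side5.png')[100:240,200:340];t=cv2.imread('pics/top5.png')[120:260,120:330]
cv2.imwrite('pics/g5.png',cv2.resize(np.hstack([s,t]),None,fx=2.2,fy=2.2,interpolation=2))
E
```

```text
[-1.97  0.83  4.02]
29.5417 1.0048328408475788
33.4333 [-0.83  0.49  0.9 ] [0.46 0.   0.37]
diff 19
```

View pics/g5.png

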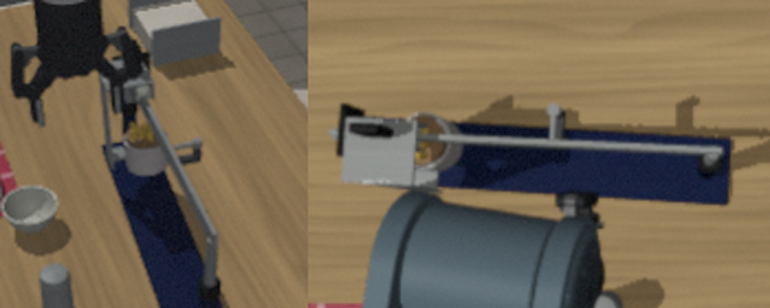

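The hanger is at the stop, with the tab at top crop (372,130) and the gate shut. I'll check its position along the rail.

```bash
python3 - <<'E'
from h import *
t=capture('top');b=blob((t.max(2)<62).astype(np.uint8),140,174,160,185)
P=plane('top',[b[0]],.254)[0];d=P-O;print(b[:2],P,'runner x,y',d@XS,d@YS-.007)
E
```

```text
(array([148.72340426, 178.62765957]), np.int32(94)) [0.61713959 0.24546058 0.254     ] runner x,y -0.0037787945864189623 0.1891326045751309
```

The runner is at y = 189 mm (target 190) and at rest, so I'm handing in.

```bash
python3 -c "
from plant import *
print(read_clock(),sign_off())"
```

```text
the job is handed in; nothing more can be done
33.9333 None
```

The hanger was hooked on the rail, pushed through the gate and released; it rolled to the rubber stop (runner at y ≈ 189 mm, gate shut), and the job was handed in at 33.9 s, with no verdict returned.

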